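# Seat a throwing bat on the wheel's two bat pins

## Robot

A 7-joint arm with a two-finger parallel gripper is mounted at the origin on the work surface; the furniture and walls round the work are solid. World frame = base frame: x ahead of the robot, y to its left, z up, the work surface at z = 0. Lengths are in m, angles in rad, forces in N, time in s.
With the tool pointing down it reaches from about 0.4 to 0.85 m from the base axis. Payload 10.4 kg.
Tool frame: the origin (TCP) lies between the finger pads; the fingertips stand 17 mm ahead of it and the grasp point (between the pads) lies 2 mm behind it; z points along the fingers, y is the line along which they close (so a half turn about z gives the same grasp; the last joint's range is limited). The gripper opens to 85 mm and grips with 20 to 120 N. Pads are 22 mm wide; open, the fingers measure 114 mm over their backs; the gripper's body (76 mm by 85 mm) begins 54 mm behind the grasp point. The pads swing forward as they close: fully open they stand 13 mm farther back than shut.
Start: joints at [-1.164, 0.332, -0.065, 1.46, 0.022, 1.35, -0.088], TCP at [0.26, 0.568, 0.248] pointing down, gripper open.
Joint ranges: [-2.6, 2.6], [-0.5, 2.12], [-1.47, 1.34], [0.16, 2.42], [-1.27, 4.41], [0.06, 2.06], [-2.6, 2.6]. Speed limits (rad/s): [2.22, 2.22, 2.79, 2.79, 3.14, 3.14, 3.14].

## Interface

Orientations are given as a unit quaternion [x, y, z, w].
In Python, from workcell import readout, imaging, manip gives the robot as it stands. The module is installed in compiled form; this text tells all that it offers.
- The arm moves only by the shell command python3 -m crank 'ROWS' [OPENING] [FORCE]. ROWS is JSON, a list of rows, each a list of 4 numbers: the shift along the tool's x, y, z as a fraction of full scale, then the turn about the tool's z as a fraction of full scale. In form: [[x, y, z, yaw], ...]. A call has 1 to 5 rows; each row is the pose to reach, as a shift and turn from the pose commanded when the call began, along the tool's axes at that moment; what a row does not reach only later rows make up. Full scale, the value 1, is 400 mm for a shift and 60 degrees for a turn. A row lasts 1/12 s, in which the tool goes at most 41.7 mm and 7.16 degrees, less where a joint would pass 70% of its speed; a pose out of reach is approached as far as the arm can. A call with a number of a shift or a turn outside -1 to 1 is refused whole. A call with a gripper value outside its range is refused whole. OPENING is the gripper command: -1 is shut, 1 is fully open, values between are in proportion, set as the call begins (- or left out, the last holds). The fingers move at their own pace and stop on an object; FORCE is the grip in N (left out, the last holds). Time passes only in rows, so rows that repeat a pose let the fingers close. It gives the time, the measured TCP pose, the force, the opening and the grip force at its end, in the units of the state.
- readout.get_obs(): the state, without advancing time (a new reading comes with each control period).
- imaging.camera(name): name is "scene" or "top" or "wrist"; returns a dict with "color" (384x512x3 uint8, red, green, blue), "fx", "fy", "cx", "cy" (pixels), "rvec" (rotation vector, rad) and "tvec" (3), from world to camera coordinates, as OpenCV has them. Camera axes: x right, y down, z forward; pixel columns grow to the right and rows downward; lengths in m; the calibration is good to about 2 mm. A picture is of the moment at which its call begins. There is no depth.
- manip.hand_in(): hands the job in; it is judged then, once.
The state is a dict: "clock": time; "joint_pos": joint angles; "joint_velocities": joint speeds; "tau": joint torques, N m; "position": TCP position; "ee_rot": TCP orientation; "ft_force": force on the tool from outside, world axes, zero at the start; "torque": the same for the moment, N m; "grip_width": opening from 0.0 (shut) to 1.0 (fully open); "grasp_force": force on a finger pad.
Only numpy, scipy, OpenCV 4.12 (cv2) and the standard library are available. Lean on these libraries where they do the work, as an engineer would, in place of code of your own. Each camera call takes 0.05 s, during which the arm holds its last target. There are 200 camera calls.

## Task

Seat the square throwing bat that rides askew on the potter's wheel: with the fingertips, nudge it sideways and round until its two holes drop over the wheel head's two pins and it lies flat on the head. Then, by pushing the seated bat, turn the wheel at least an eighth of a turn either way to check that the pins drive it, and let go. Only push the bat, never lift or carry it, and leave the other things on the bench where they are.

Things in the scene. Friction and masses are not known exactly. Their poses are not given: they have to be found in the camera images.
- wheel: table-top potter's wheel, fixed to the bench: grey-painted box 200 x 200 mm, 88 mm high, under a round aluminium wheel head, 210 mm across, 14 mm thick, whose flat top is 118 mm above the bench. Origin on the wheel's axis, at bench height; z up, -x towards the front panel with the knob
- wheel_head (a joint): angle of the wheel head about its upright axis, anticlockwise from above positive; at 0 the two pins lie along the y axis of wheel (pin_a at +y). It runs from -3.1 to 3.1 rad against a stiff drag of about 0.5 N m, and stays where it is left
- pin_a (a point): foot of one bat pin, on the wheel head's top face (118 mm above the bench), 48 mm from the axis. The pin is steel, 10 mm thick, stands 8 mm proud and has a domed top; a black marker stroke on the head's rim, 86 to 103 mm from the axis, points at it
- pin_b (a point): foot of the other bat pin, alike, diametrically opposite (pins 96 mm apart)
- bat: square throwing bat: loose plywood plate, 170 x 170 x 12 mm, 0.2 to 0.5 kg, corners rounded to 14 mm. Origin at the centre of its underside, z up, sides along x and y. At the start it rides on the pins' tops, one side tipped down on the head (5 degrees), 22 to 36 mm and up to 0.35 rad from its seat. Seated: origin on the wheel's axis at 118 mm, hole_a over pin_a (or pin_b)
- hole_a (a point): centre, at the underside, of the bat's round through hole, 13 mm wide, 48 mm from the bat's centre along its +y; pencil ticks on the bat's edges lie in line with the holes
- hole_b (a point): the same for its slotted through hole, 13 mm wide and 19 mm long (long way along the bat's y), 48 mm from the centre along -y
- jar_ochre: bystander: white glaze jar, 62 mm across and 73 mm high, left of the wheel; origin at the centre of its underside
- cup_beaker: bystander: grey clay beaker, 75 mm across and 84 mm high; origin at the centre of its underside
- loop_tool: bystander: loop tool with a wooden handle, 175 mm long, lying in front of the wheel; origin on its underside
- clay_block: bystander: grey block of clay, 64 x 102 x 60 mm, right of the wheel; origin at the centre of its underside
- hinged_tin: bystander: flat green tin, shut, 73 x 112 x 24 mm, right of the wheel; origin at the centre of its underside

How it is judged:
By the outcome, as a careful person would: the job done as asked, in the order asked, and still so for the second after the job is handed in, with the robot touching nothing.
It also fails if it takes over 54 s, if anything falls off the work surface, if the arm or the gripper's body presses on something with over 40 N, if the wrist force passes 120 N, or if a joint passes its speed limit or range.

## Working session

There is one attempt and no reset: what is moved stays moved. The work goes in short steps, Python scripts to look and compute and a shell command to move; the robot and the scene stay as the last step left them, time stands still between calls to the robot, and variables do not carry over. Pictures are saved under pics/ and viewed, at most 10 in all, crops included, and the job is handed in when it is done.

```bash
mkdir -p pics
cat > h.py <<'E'
import numpy as np,cv2
from workcell import readout,imaging,manip
from scipy.spatial.transform import Rotation as R
def cam(n,f=None):
    c=imaging.camera(n)
    if f: cv2.imwrite('pics/'+f,c['color'][:,:,::-1])
    return c
def ray(c,u,v,z):
    M=cv2.Rodrigues(np.array(c['rvec'],float))[0];t=np.array(c['tvec'],float).ravel()
    o=-M.T@t;d=M.T@np.array([(u-c['cx'])/c['fx'],(v-c['cy'])/c['fy'],1])
    return o+d*(z-o[2])/d[2]
def proj(c,P):
    K=np.array([[c['fx'],0,c['cx']],[0,c['fy'],c['cy']],[0,0,1.]])
    return cv2.projectPoints(np.array(P,float).reshape(-1,3),np.array(c['rvec'],float),np.array(c['tvec'],float),K,None)[0].reshape(-1,2)
E
python3 - <<'E'
from h import *
import pickle
t=cam('top');s=cam('scene');pickle.dump((t,s),open('c0.pkl','wb'))
cv2.imwrite('pics/t0.png',cv2.resize(t['color'][:,:,::-1],(800,600),interpolation=cv2.INTER_CUBIC))
cv2.imwrite('pics/s0.png',cv2.resize(s['color'][:,:,::-1],(800,600),interpolation=cv2.INTER_CUBIC))
o=readout.get_obs();print(o)
for c in(t,s):print(ray(c,256,192,.118),c['fx'])
E
```

```text
{'clock': 0.1, 'joint_pos': array([-1.16361529,  0.33280502, -0.06473044,  1.46083838,  0.02159332,
        1.34988888, -0.08847724]), 'joint_velocities': array([-1.01356663e-03, -1.68329028e-03, -7.61852401e-05, -1.65590867e-03,
       -4.45605731e-04, -1.52893920e-04, -1.34012343e-04]), 'tau': array([ 1.43740996e-03, -6.26743484e+01,  4.88705363e-02, -3.92433786e+01,
        1.62049674e-02,  6.86821135e-03, -4.09010170e-05]), 'position': array([0.26027618, 0.56789243, 0.24760688]), 'ee_rot': array([ 2.13206777e-01,  9.77006900e-01, -6.11738702e-04, -1.13684217e-04]), 'ft_force': array([-0.08349358,  0.12002618, -0.14720933]), 'torque': array([ 0.03547493, -0.0553156 , -0.00606275]), 'grasp_force': 0.0, 'grip_width': 1.0029301700837256}
[ 0.46899097 -0.05543624  0.118     ] 391.995320908959
[ 0.44649088 -0.04378963  0.118     ] 397.0962427077243
```

View pics/t0.png

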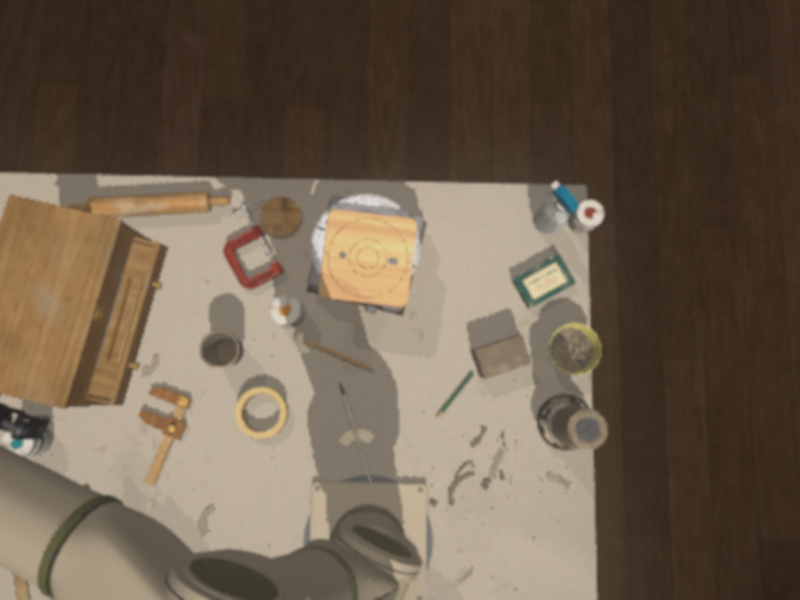

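View pics/s0.png

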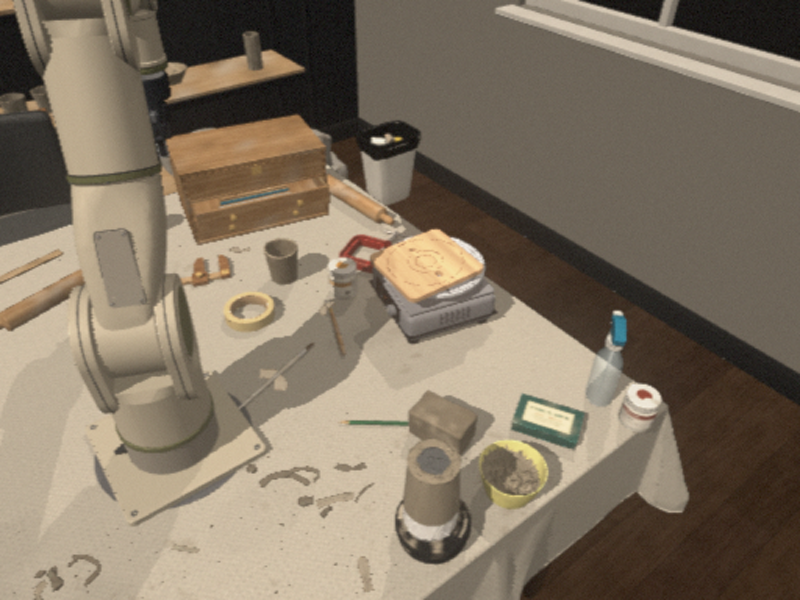

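The top view shows the bat at about (368,257) on the head, which shows white at (366,200). The jar is at (287,310), front left. I'll enlarge this area.

Run:
```python
from h import *
import pickle
t,s=pickle.load(open('c0.pkl','rb'))
a=cv2.resize(t['color'][115:215,190:290,::-1],(600,600),interpolation=cv2.INTER_CUBIC)
cv2.imwrite('pics/t1.png',a)
for u,v in((366,240),(368,257),(287,310),(340,355)):print(ray(t,u/1.5625,v/1.5625,.118))
```

```text
[0.58449156 0.01175381 0.118     ]
[0.55120777 0.00719809 0.118     ]
[0.44609745 0.15828841 0.118     ]
[0.36274066 0.05578442 0.118     ]
```

View pics/t1.png

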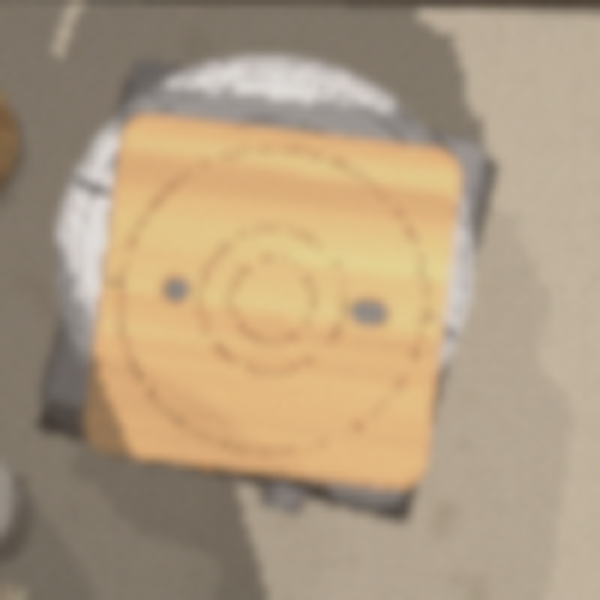

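Readings in the crop (6x, offset 190,115):
- Rim at x 55 to 475 and top at y 53, so the head centre is about (267,262).
- Pin strokes at (92,187) and (450,332).
- Holes at (176,290) and (369,311), with bat rings centred on (273,300).

Run:
```python
from h import *
import pickle
t,s=pickle.load(open('c0.pkl','rb'))
r=lambda u,v,z,c=t:ray(c,190+(u+.5)/6-.5,115+(v+.5)/6-.5,z)
M=cv2.Rodrigues(np.array(t['rvec'],float))[0];print('cam',-M.T@np.ravel(t['tvec']))
a,b=r(92,187,.118),r(450,332,.118)
print('strokes',a,b,'len',np.linalg.norm(a-b))
w=[r(55,250,.118),r(475,270,.118),r(267,53,.118)];print('rim',w)
c=(w[0]+w[1])/2; c[0]=w[2][0]-.105; print('centre',c,'alt',(a+b)/2)
d=(a-b);print('pin angle from +y cw',np.degrees(np.arctan2(d[0],d[1])))
h,g=r(176,290,.136),r(369,311,.136);print('holes',h,g,np.linalg.norm(h-g),np.degrees(np.arctan2(*(h-g)[:2])),'ctr',(h+g)/2, r(273,300,.136))
for n,u,v,z in(('fl',88,458,.13),('fr',425,490,.13),('br',462,150,.146),('bl',120,112,.146)):print(n,r(u,v,z))
```

```text
cam [ 0.31088575 -0.02919987  1.27303196]
strokes [0.60696138 0.10059026 0.118     ] [ 0.53625805 -0.08021326  0.118     ] len 0.19413622626946478
rim [array([0.57428625, 0.11805584, 0.118     ]), array([ 0.56810651, -0.09239368,  0.118     ]), array([0.67832099, 0.01425449, 0.118     ])]
centre [0.57332099 0.01283108 0.118     ] alt [0.57160972 0.0101885  0.118     ]
pin angle from +y cw 21.35801188715976
holes [0.55123481 0.05570535 0.136     ] [ 0.54250844 -0.03941245  0.136     ] 0.09551725969684384 5.241797440725586 ctr [0.54687163 0.00814645 0.136     ] [0.54712746 0.00791256 0.136     ]
fl [0.46787112 0.09694193 0.13      ]
fr [ 0.45496799 -0.068332    0.13      ]
br [ 0.62206661 -0.08384268  0.146     ]
bl [0.63790025 0.08487093 0.146     ]
```

```bash
cat > go.py <<'E'
import sys; from h import *
# go.py x y z angle(deg: tool y direction, clockwise from +y)
def go(x,y,z,ang):
    o=readout.get_obs();q=R.from_quat(o['ee_rot']);p=np.array(o['position'])
    d=q.inv().apply(np.array([x,y,z])-p)/.4
    ty=q.apply([0,1,0]);cur=np.degrees(np.arctan2(ty[0],ty[1]))
    print('need',d.round(4),'yaw',round((ang-cur)/60,4),'| at',p.round(4),'ang',round(cur,2),'F',np.round(o['ft_force'],1),'t',o['clock'],'g',round(o['grip_width'],2))
if __name__=='__main__': go(*map(float,sys.argv[1:]))
E
python3 -m crank '[[-0.1,-0.1,0,0],[-0.2,-0.2,0,-0.053],[-0.3,-0.3,0,-0.053],[-0.4,-0.4,0,-0.053],[-0.5,-0.5,0,-0.053]]' 1
python3 go.py .423 .070 .20 21.4
```

```text
clock: 0.52
position: [0.3332, 0.3708, 0.2479]
ee_rot: [0.186, 0.983, -0.0, -0.0]
ft_force: [0.4, -0.2, 0.5]
grip_width: 0.997
grasp_force: 0.0
need [-0.484  -0.6177  0.1199] yaw -0.0007 | at [0.3332 0.3708 0.2479] ang 21.44 F [ 0.4 -0.2  0.5] t 0.5167 g 1.0
```

```bash
python3 -m crank '[[-0.06,-0.08,0,0],[-0.12,-0.16,0,0],[-0.18,-0.24,0,0],[-0.24,-0.31,0,0],[-0.3,-0.38,0,0]]' >/dev/null
python3 -m crank '[[-0.06,-0.08,0,0],[-0.12,-0.16,0.05,0],[-0.18,-0.23,0.1,0],[-0.18,-0.23,0.12,0],[-0.18,-0.23,0.12,0]]' >/dev/null
python3 go.py .423 .070 .126 21.4
```

```text
need [-0.0068 -0.0057  0.1806] yaw -0.0049 | at [0.4216 0.0732 0.1983] ang 21.69 F [-0.2  0.3 -0.4] t 1.35 g 1.0
```

```bash
python3 -m crank '[[0,-0.006,0.07,0],[0,-0.006,0.14,0],[0,-0.006,0.18,0],[0,-0.006,0.18,0]]' >/dev/null
python3 go.py .423 .070 .125 21.4
python3 - <<'E'
from h import *
s=cam('scene');w=cam('wrist')
a=cv2.resize(s['color'][130:230,210:330,::-1],(600,500),interpolation=cv2.INTER_CUBIC)
b=cv2.resize(w['color'][:,:,::-1],(200,150)); a[0:150,400:]=b
cv2.imwrite('pics/s1.png',a)
E
```

```text
need [-0.0118 -0.0064  0.0022] yaw 0.0011 | at [0.4196 0.0741 0.1259] ang 21.33 F [-0.6 -1.  -0.4] t 1.6833 g 1.0
```

View pics/s1.png

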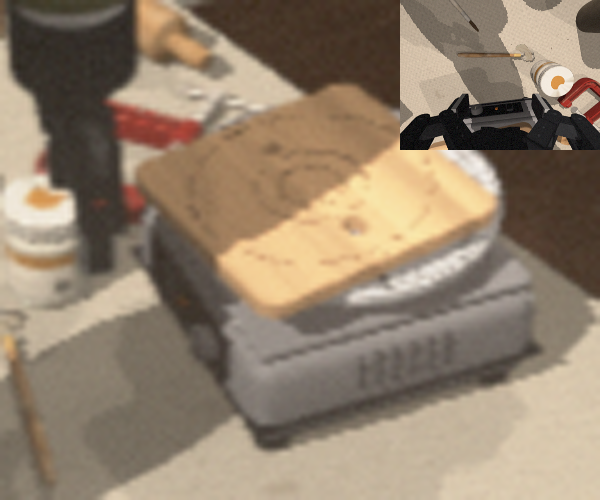

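The view shows the finger tip near (100,268) in the crop, next to the jar, and the bat's left front corner at (145,175). I'll check the tip height by projection.

Run:
```python
from h import *
import pickle
t,s=pickle.load(open('c0.pkl','rb'))
o=readout.get_obs();q=R.from_quat(o['ee_rot'])
for off in(.004,.017):
  for y in(-.05,.05):
    p=np.array(o['position'])+q.apply([0,y,off]);u=proj(s,p)[0];print(off,y,p.round(3),(u-[210,130])*5, (proj(t,p)[0]-[190,115])*6)
```

```text
0.004 -0.05 [0.403 0.028 0.125] [ 99.45968735 267.28959237] [224.26549361 590.22034579]
0.004 0.05 [0.44  0.121 0.125] [ 63.67318127 172.75623993] [ 35.87912305 512.88836272]
0.017 -0.05 [0.403 0.028 0.112] [100.18223599 284.33455698] [225.52369435 592.36645227]
0.017 0.05 [0.44  0.121 0.112] [ 64.58798141 189.42131212] [ 39.21656243 515.88331155]
```

```bash
for i in 1 2; do python3 -m crank '[[0,0,0,0]]'|sed -n 2p; done; python3 go.py .423 .070 .125 21.4
```

```text
position: [0.4223, 0.0742, 0.1298]
position: [0.4224, 0.074, 0.1297]
need [-0.005  -0.0089  0.0119] yaw -0.0001 | at [0.4224 0.074  0.1297] ang 21.41 F [ 0.1  0.9 -0.2] t 1.95 g 1.0
```

```bash
python3 -m crank '[[-0.03,0,0.012,0],[-0.06,0,0.012,0],[-0.08,0,0.012,0],[-0.1,0,0.012,0],[-0.1,0,0.012,0]]' | grep -E 'pos|force'
python3 -m crank '[[-0.015,0,0,0],[-0.03,0,0,0],[-0.04,0,0,0],[-0.05,0,0,0],[-0.05,0,0,0]]' | grep -E 'pos|force'
python3 -m crank '[[0,0,0,0],[0,0,0,0]]' | grep -E 'pos|force'
python3 - <<'E'
from h import *
t=cam('top')
a=cv2.resize(t['color'][115:215,190:290,::-1],(600,600),interpolation=cv2.INTER_CUBIC)
cv2.imwrite('pics/t2.png',a)
E
python3 go.py .4825 .044 .125 21.4
```

```text
position: [0.4602, 0.0585, 0.1242]
ft_force: [-0.3, -0.2, 0.0]
grasp_force: 0.0
position: [0.4782, 0.0511, 0.1236]
ft_force: [0.1, 1.5, 0.5]
grasp_force: 0.2
position: [0.4774, 0.0511, 0.1234]
ft_force: [0.2, 0.1, -0.4]
grasp_force: 0.0
need [-0.0186 -0.012  -0.004 ] yaw -0.001 | at [0.4773 0.0512 0.1234] ang 21.46 F [ 0.   0.3 -0. ] t 3.0 g 1.0
```

View pics/t2.png

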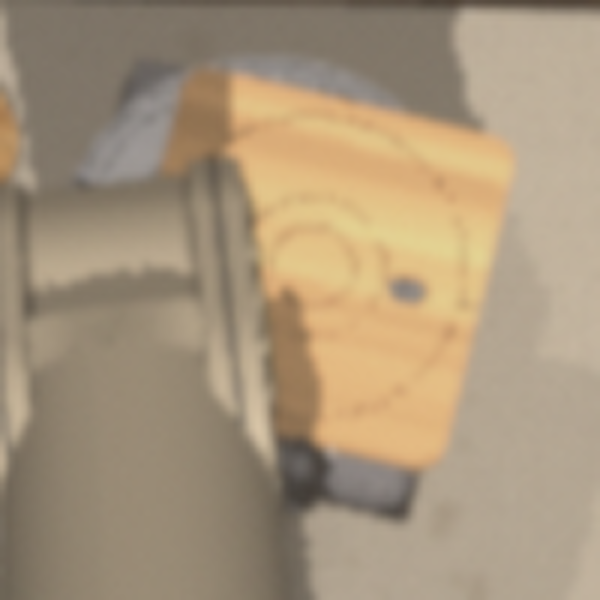

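The bat has turned to about 16°: hole_b is at (407,290) and the ring centre about (315,263). It also sits about 20 mm too far right. Next is a lateral push from the right side.

```bash
python3 -m crank '[[0.05,0,0,0],[0.08,0,-0.05,0],[0.08,0,-0.12,0],[0.08,0,-0.19,0],[0.08,0,-0.19,0]]' | grep -E 'pos'
python3 -c "
from h import *;print(readout.get_obs()['joint_pos'].round(2))"
python3 go.py .517 -.128 .20 111.4;python3 go.py .517 -.128 .20 -68.6
```

```text
position: [0.4497, 0.0636, 0.2044]
[-0.64 -0.04  0.4   1.97  0.02  1.2   0.94]
need [-0.3316 -0.3844  0.0108] yaw 1.4992 | at [0.4497 0.0636 0.2044] ang 21.45 F [0.7 0.6 0.7] t 3.4167 g 1.0
need [-0.3316 -0.3844  0.0108] yaw -1.5008 | at [0.4497 0.0636 0.2044] ang 21.45 F [0.7 0.6 0.7] t 3.4167 g 1.0
```

```bash
python3 -m crank '[[-0.06,-0.08,0,-0.11],[-0.12,-0.15,0,-0.22],[-0.18,-0.22,0,-0.33],[-0.24,-0.29,0,-0.44],[-0.3,-0.36,0,-0.55]]' >/dev/null
python3 go.py .517 -.128 .20 -68.6;python3 -c "
from h import *;print(readout.get_obs()['joint_pos'].round(2))"
```

```text
need [-0.03   -0.0799 -0.0015] yaw -1.0175 | at [ 0.5009 -0.0979  0.1994] ang -7.55 F [1.3 0.2 0.3] t 3.8333 g 1.0
[-0.44  0.11  0.59  1.85 -0.07  1.19  1.87]
```

```bash
python3 -m crank '[[-0.03,-0.08,0,0.11],[-0.03,-0.08,0,0.23],[-0.03,-0.08,0,0.35],[-0.03,-0.08,0,0.47],[-0.03,-0.08,0,0.58]]' >/dev/null
for i in 1 2; do python3 -m crank '[[0,0,0,0.11],[0,0,0,0.23],[0,0,0,0.35],[0,0,0,0.47],[0,0,0,0.58]]' >/dev/null; done
python3 go.py .517 -.128 .20 111.4;python3 -c "
from h import *;print(readout.get_obs()['joint_pos'].round(2))"
```

```text
need [-0.0034  0.0017 -0.0022] yaw 0.2315 | at [ 0.5165 -0.1266  0.1991] ang 97.51 F [-0.9 -0.1  0.2] t 5.0833 g 1.0
[-0.57  0.19  0.82  1.81 -0.15  1.2   0.16]
```

```bash
python3 -m crank '[[0,0,0.06,0.1],[0,0,0.12,0.2],[0,0,0.185,0.23],[0,0,0.185,0.23],[0,0,0.185,0.23]]' >/dev/null
python3 go.py .517 -.128 .124 111.4
python3 - <<'E'
from h import *
t=cam('top')
a=cv2.resize(t['color'][115:215,190:290,::-1],(600,600),interpolation=cv2.INTER_CUBIC)
cv2.imwrite('pics/t3.png',a)
E
```

```text
need [-0.0023  0.0041  0.0023] yaw 0.0088 | at [ 0.5158 -0.1266  0.1249] ang 110.87 F [ 0.9 -0.4  0. ] t 5.5 g 1.0
```

View pics/t3.png

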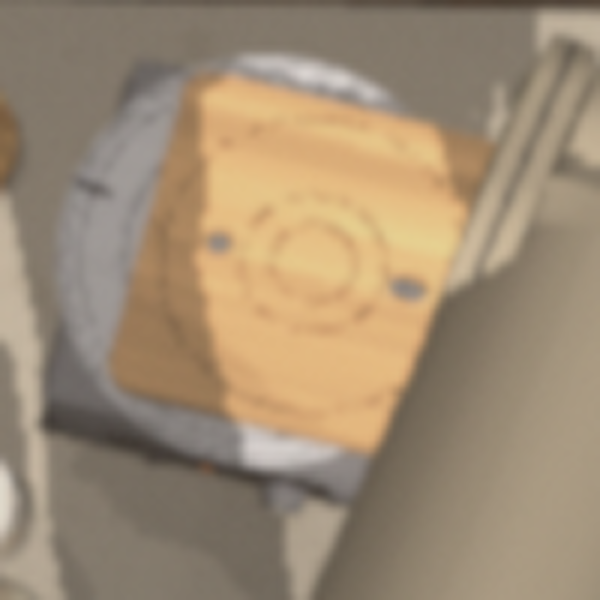

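The bat is now clearly visible. Holes are at (219,243) and (407,289), so it needs 8° more clockwise and about 24 mm to the left. The two-finger push from the right side gives both.

```bash
python3 -m crank '[[0.02,0,0.002,0.009],[0.04,0,0.004,0.009],[0.06,0,0.004,0.009],[0.075,0,0.004,0.009],[0.09,0,0.004,0.009]]' | grep -E 'pos|ft_force'
python3 -m crank '[[0.01,0,0,0],[0.02,0,0,0],[0.03,0,0,0],[0.04,0,0,0],[0.04,0,0,0]]' | grep -E 'pos|ft_force'
python3 go.py .538 -.0774 .124 111.4
python3 -m crank '[[0,0,0,0]]' | grep -E 'pos|ft_force'
python3 - <<'E'
from h import *
t=cam('top')
a=cv2.resize(t['color'][115:215,190:290,::-1],(600,600),interpolation=cv2.INTER_CUBIC)
cv2.imwrite('pics/t4.png',a)
E
```

```text
position: [0.5298, -0.092, 0.1242]
ft_force: [-2.5, -2.4, 0.9]
position: [0.5358, -0.0769, 0.1239]
ft_force: [0.5, -0.0, -0.2]
need [ 0.0008  0.0055 -0.0003] yaw -0.0005 | at [ 0.5358 -0.0769  0.1239] ang 111.43 F [ 0.5 -0.  -0.2] t 6.3833 g 1.0
position: [0.5357, -0.0775, 0.1239]
ft_force: [-0.1, -0.3, -0.2]
```

View pics/t4.png

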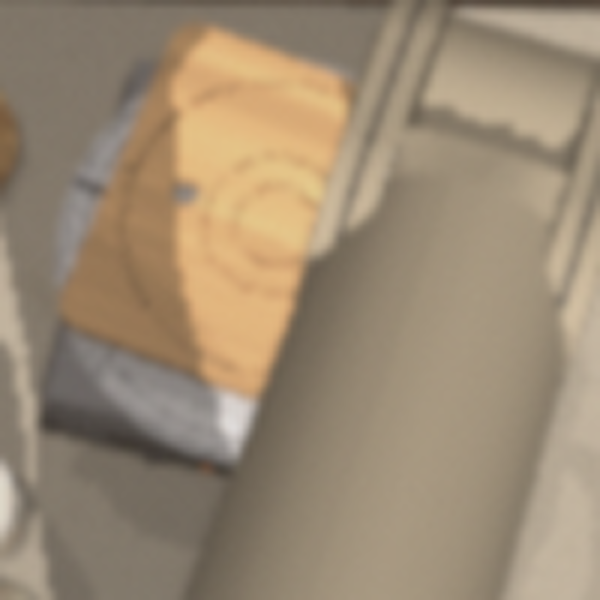

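The bat has slid back, with the centre at about (277,223) and hole_a at (183,192), so it needs to come about 15 mm toward me. I'll back off and measure with code from now on.

```bash
cat > meas.py <<'E'
from h import *
C=np.array([.572,.012]);A=np.radians(21.4);n=np.array([np.cos(A),-np.sin(A)]);p=np.array([np.sin(A),np.cos(A)])
def meas(c,zt=.134,dbg=None,out=True):
    hsv=cv2.cvtColor(cv2.GaussianBlur(c['color'],(3,3),0),cv2.COLOR_RGB2HSV)
    roi=np.zeros(hsv.shape[:2],np.uint8)
    for q in proj(c,[[.572,.012,.13]]):cv2.circle(roi,tuple(int(a) for a in q),75,255,-1)
    m=cv2.inRange(hsv,(8,85,60),(22,255,255))&roi
    m=cv2.morphologyEx(m,cv2.MORPH_OPEN,np.ones((3,3)))
    k,l,st,_=cv2.connectedComponentsWithStats(m);i=1+np.argmax(st[1:,4])
    cs,_=cv2.findContours((l==i).astype(np.uint8),cv2.RETR_EXTERNAL,cv2.CHAIN_APPROX_NONE)
    P=np.array([ray(c,u,v,zt)[:2] for u,v in max(cs,key=len)[:,0]])*1000
    (cx,cy),(w,h),an=cv2.minAreaRect(P.astype(np.float32))
    # angle cw from +y, mod 90
    ang=(-an)%90; ang=ang-90 if ang>65 else ang
    e=np.array([cx,cy])/1000-C
    print('bat ctr',round(cx,1),round(cy,1),'size',round(w),round(h),'ang',round(ang,1),'off n',(e@n*1e3).round(1),'p',(e@p*1e3).round(1),'area',st[i,4])
    # holes: dark, unsaturated spots within filled bat
    f=cv2.drawContours(np.zeros_like(m),[cv2.convexHull(max(cs,key=len))],-1,255,-1);f=cv2.erode(f,np.ones((9,9)))
    d=((hsv[:,:,1]<110)&(f>0)).astype(np.uint8)
    k,l,st,ce=cv2.connectedComponentsWithStats(d)
    H=[(st[j,4],(ray(c,*ce[j],zt)[:2]*1000).round(1)) for j in range(1,k) if st[j,4]>2]
    print('holes',H)
if __name__=='__main__': meas(cam('top'))
E
python3 -m crank '[[-0.05,0,0,0],[-0.1,0,-0.05,0],[-0.2,0,-0.1,0],[-0.3,0,-0.15,0],[-0.4,0,-0.19,0]]' >/dev/null
python3 go.py .5 -.2 .2 111.4
python3 - <<'E'
from h import *; from meas import meas
import pickle
meas(pickle.load(open('c0.pkl','rb'))[0],.136)
t=cam('top');pickle.dump(t,open('c1.pkl','wb'));meas(t)
E
```

```text
need [ 0.0699  0.0294 -0.0042] yaw -0.0008 | at [ 0.4788 -0.2217  0.1983] ang 111.45 F [ 1.6 -0.6  0.4] t 6.9333 g 1.0
bat ctr 545.8 7.7 size 168 174 ang 5.9 off n -22.8 p -13.6 area 3171
holes [(np.int32(142), array([614.7,  -4.9])), (np.int32(1005), array([562.3,   8.4])), (np.int32(5), array([520.2, -30.7])), (np.int32(8), array([515.1,  53.8])), (np.int32(4), array([507.9,  39.6])), (np.int32(3), array([508.7,  23. ])), (np.int32(110), array([500.8, -30.3]))]
bat ctr 585.3 6.9 size 169 168 ang 20.6 off n 14.3 p 0.1 area 3043
holes [(np.int32(57), array([633.9, -49.8])), (np.int32(456), array([589.5, -27.8])), (np.int32(45), array([599.8,  52.7])), (np.int32(117), array([545.7,  69.3])), (np.int32(5), array([556.8,  27.9])), (np.int32(3), array([522.2, -41.5]))]
```

The code agrees with my reading of the first picture. The bat is now at n +14 mm, p 0, 20.6°. It needs one straight push from the back.

```bash
python3 go.py .7117 -.0427 .2 21.4
python3 -m crank '[[0.04,0.08,0,-0.11],[0.08,0.16,0,-0.22],[0.12,0.24,0,-0.33],[0.16,0.32,0,-0.45],[0.2,0.4,0,-0.57]]' >/dev/null
python3 go.py .7117 -.0427 .2 21.4; python3 -c "
from h import *;print(readout.get_obs()['joint_pos'].round(2))"
```

```text
need [0.6562 0.3705 0.0049] yaw -1.5099 | at [ 0.476  -0.2306  0.2014] ang 111.99 F [-3.6 -8.2  3.7] t 6.9833 g 1.0
need [ 0.363   0.2184 -0.0091] yaw -0.9266 | at [ 0.6593 -0.2038  0.1961] ang 77.0 F [ 0.6 -0.8  0.4] t 7.4 g 1.0
[-0.23  0.58  0.7   1.37 -0.37  1.33  0.7 ]
```

```bash
python3 -m crank '[[0.08,0.05,0,-0.11],[0.16,0.1,0,-0.22],[0.24,0.15,0,-0.33],[0.32,0.2,0,-0.45],[0.36,0.22,0,-0.57]]' >/dev/null
python3 -m crank '[[0,0,0,-0.11],[0,0,0,-0.22],[0,0,0,-0.33],[0,0,0,-0.36],[0,0,0,-0.36]]' >/dev/null
python3 go.py .7117 -.0427 .124 21.4; python3 -c "
from h import *;print(readout.get_obs()['joint_pos'].round(2))"
```

```text
need [0.0022 0.0044 0.1817] yaw -0.0028 | at [ 0.7119 -0.0447  0.1967] ang 21.57 F [ 0.2 -0.5  1. ] t 8.2333 g 1.0
[-0.3   0.59  0.47  1.28 -0.26  1.34  1.35]
```

```bash
python3 -m crank '[[0,0.004,0.06,0],[0,0.004,0.12,0],[0,0.004,0.182,0],[0,0.004,0.182,0],[0,0.004,0.182,0]]' >/dev/null
python3 go.py .7117 -.0427 .124 21.4
python3 -m crank '[[0.02,0,0,0],[0.04,0,0,0],[0.06,0,0,0],[0.08,0,0,0],[0.09,0,0,0]]' | grep -E 'pos|ft_force'
python3 -m crank '[[0.008,0,0,0],[0.016,0,0,0],[0.024,0,0,0],[0.032,0,0,0],[0.04,0,0,0]]' | grep -E 'pos|ft_force'
python3 -m crank '[[0,0,0,0],[0,0,0,0]]' | grep -E 'pos|ft_force'
python3 go.py .6614 -.023 .124 21.4
python3 -c "
from h import *; from meas import meas
t=cam('top');s=cam('scene');meas(t,.132);meas(s,.132)"
```

```text
need [ 0.0004  0.0009 -0.002 ] yaw -0.0052 | at [ 0.7117 -0.0431  0.1232] ang 21.71 F [ 0.2 -0.4  0.9] t 8.65 g 1.0
position: [0.6784, -0.0293, 0.1252]
ft_force: [0.2, -0.1, -0.8]
position: [0.664, -0.024, 0.1243]
ft_force: [-0.1, -0.4, -0.1]
position: [0.6637, -0.0237, 0.1239]
ft_force: [-0.8, -0.1, 0.2]
need [ 0.006  -0.0005 -0.0001] yaw -0.0036 | at [ 0.6637 -0.0237  0.1239] ang 21.62 F [-0.8 -0.1  0.2] t 9.65 g 1.0
bat ctr 752.8 127.1 size 129 96 ang 0.9 off n 126.3 p 173.2 area 884
holes [(np.int32(327), array([741.4, 106.3])), (np.int32(6), array([720.8, 164.6]))]
bat ctr 693.0 47.9 size 464 347 ang 47.8 off n 99.5 p 77.6 area 4193
holes [(np.int32(5), array([732.4, 242.8])), (np.int32(3), array([714.2, 239.2])), (np.int32(46), array([675.5, 218.6])), (np.int32(8), array([713.9, 194.1])), (np.int32(3293), array([611.1, -26.9])), (np.int32(3), array([699.2, 140.4])), (np.int32(5), array([708.8, 132.7])), (np.int32(26), array([666.7, 122.9])), (np.int32(4), array([682.3,  64.2])), (np.int32(3), array([712.4, -61.3])), (np.int32(11), array([719.6, -80.2])), (np.int32(6), array([697.3, -83. ]))]
```

```bash
for i in 1 2; do python3 -m crank '[[0.002,0,0,0],[0.004,0,0,0],[0.004,0,0,0]]' | grep -E 'pos|ft_force'; done
python3 -m crank '[[0.002,0,0,0],[0.004,0,0,0],[0.004,0,0,0],[0.004,0,0,0]]' | grep -E 'pos|ft_force'
```

```text
position: [0.6625, -0.0235, 0.1241]
ft_force: [-0.0, 0.1, 0.3]
position: [0.6611, -0.023, 0.1242]
ft_force: [1.1, -0.9, -1.4]
position: [0.6597, -0.0224, 0.1243]
ft_force: [3.3, -1.6, -0.6]
```

```bash
python3 -m crank '[[0.002,0,0,0],[0.004,0,0,0],[0.004,0,0,0],[0.004,0,0,0]]' | grep -E 'pos|ft_force'
python3 -m crank '[[0.002,0,0,0],[0.004,0,0,0],[0.004,0,0,0],[0.004,0,0,0]]' | grep -E 'pos|ft_force'
```

```text
position: [0.6594, -0.0224, 0.1248]
ft_force: [6.8, -2.7, -3.4]
position: [0.6591, -0.0224, 0.1254]
ft_force: [13.3, -4.6, -2.6]
```

It is blocked with about 14 N, so the pins have likely entered the holes. I'll back off and check.

```bash
python3 -m crank '[[-0.05,0,0,0],[-0.1,0,-0.05,0],[-0.1,0,-0.1,0],[-0.1,-0.08,-0.19,0.1],[-0.1,-0.16,-0.19,0.2]]' >/dev/null
python3 -m crank '[[0,-0.1,0,0.11],[0,-0.2,0,0.22],[0,-0.3,0,0.33],[0,-0.4,0,0.45],[0,-0.45,0,0.57]]' >/dev/null
python3 go.py .52 -.22 .2 111.4
```

```text
need [ 0.1129 -0.0812  0.0018] yaw 0.7163 | at [ 0.5668 -0.2501  0.2007] ang 68.42 F [-0.7 -0.9 -0.3] t 12.0833 g 1.0
```

Run:
```python
from h import *; from meas import meas
t=cam('top');s=cam('scene');meas(t,.130)
a=cv2.resize(t['color'][120:210,190:290,::-1],(500,450),interpolation=cv2.INTER_CUBIC)
b=cv2.resize(s['color'][135:225,230:330,::-1],(500,450),interpolation=cv2.INTER_CUBIC)
cv2.imwrite('pics/t5.png',cv2.resize(np.vstack([a,b]),(400,600)) if 0 else cv2.resize(np.hstack([a,b]),(800,360)))
```

```text
bat ctr 570.4 14.5 size 168 170 ang 21.6 off n -2.4 p 1.7 area 3047
holes [(np.int32(3), array([643.2,  43.3])), (np.int32(59), array([621.4, -38.4])), (np.int32(449), array([575.2, -23.1])), (np.int32(46), array([587.1,  58.8])), (np.int32(212), array([526.2,  59.5])), (np.int32(3), array([566.5,  48.4])), (np.int32(4), array([565.5,  34.7])), (np.int32(6), array([553.5,  70.8])), (np.int32(16), array([546.7,  28.3])), (np.int32(3), array([528.7,  23.7])), (np.int32(5), array([516.2, -14.8]))]
```

View pics/t5.png

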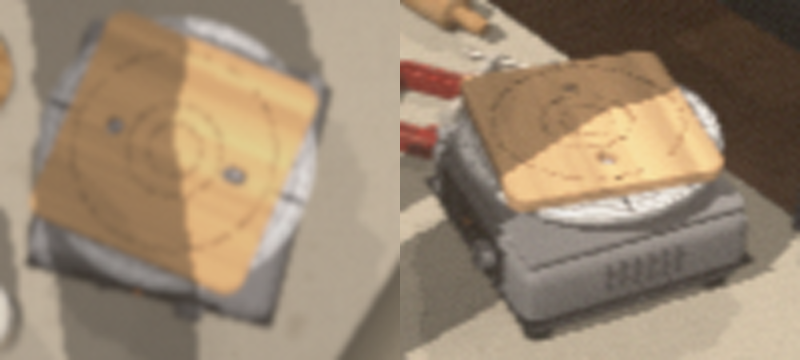

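The bat's holes line up with the strokes, at (115,125) and (235,175), and there is a bright pin top in the scene view's hole. I'll check flatness numerically in the scene view.

```bash
cat > flat.py <<'E'
from h import *; from scipy.optimize import least_squares
def flat(c,ang,lab):
    g=np.linspace(-.071,.071,15);a=np.linspace(0,np.pi/2,6)
    pts=[]
    for k in range(4):
        r=R.from_euler('z',k*90,degrees=True)
        e=[[.085,y,0] for y in g]+[[.071+.014*np.cos(t),.071+.014*np.sin(t),0] for t in a[1:-1]]
        pts+=list(r.apply(e))
    top=np.array(pts)+[0,0,.012];bot=np.array(pts)
    sz=c['color'].shape[:2]
    def hull(x):
        T=R.from_euler('zyx',[-np.radians(x[2]),x[4],x[5]]).apply(np.vstack([top,bot]))+[x[0],x[1],x[3]]
        return cv2.convexHull(proj(c,T).astype(np.float32))
    hsv=cv2.cvtColor(cv2.GaussianBlur(c['color'],(3,3),0),cv2.COLOR_RGB2HSV)
    x0=np.array([.571,.013,ang,.118,0,0])
    roi=cv2.dilate(cv2.fillConvexPoly(np.zeros(sz,np.uint8),hull(x0).astype(np.int32),255),np.ones((15,15)))
    m=cv2.inRange(hsv,(8,75,50),(24,255,255))&roi
    cs,_=cv2.findContours(m,cv2.RETR_EXTERNAL,cv2.CHAIN_APPROX_NONE)
    H=cv2.convexHull(max(cs,key=cv2.contourArea))[:,0].astype(np.float32)
    # dense samples on observed hull
    S=np.vstack([H[i]+(H[(i+1)%len(H)]-H[i])*t for i in range(len(H)) for t in np.linspace(0,1,6)[:-1]])
    f=lambda x:np.array([cv2.pointPolygonTest(hull(x),(float(u),float(v)),True) for u,v in S])
    for n,(th,dz) in {'flat':(0,0),'tip+x':(.087,.006),'tip-x':(-.087,.006),'tip+y':(.05,.004),'tip-y':(-.05,.004)}.items():
        ax=(th,0) if 'x' in n else (0,th)
        fr=lambda y:f([y[0],y[1],y[2],.118+dz,*ax])
        s=least_squares(fr,x0[:3],x_scale=[.01,.01,5],diff_step=1e-3,loss='soft_l1');print(lab,n,s.x.round(4),'rms px',np.sqrt(np.mean(fr(s.x)**2)).round(2))
E
python3 -c "
from flat import *
import pickle
s=cam('scene');t=cam('top');flat(s,21.5,'scene');flat(t,21.5,'top')"
```

```text
scene flat [ 0.6036  0.0254 21.6934] rms px 5.34
scene tip+x [5.98000e-01 1.94000e-02 1.96079e+01] rms px 6.3
scene tip-x [5.9500e-01 1.7400e-02 2.3857e+01] rms px 4.23
scene tip+y [5.99700e-01 1.99000e-02 2.15002e+01] rms px 5.02
scene tip-y [ 0.6005  0.0226 22.0217] rms px 5.56
top flat [5.71800e-01 1.45000e-02 2.21955e+01] rms px 0.29
top tip+x [5.70300e-01 1.44000e-02 2.20598e+01] rms px 0.35
top tip-x [5.7090e-01 1.4200e-02 2.2678e+01] rms px 0.57
top tip+y [5.71100e-01 1.44000e-02 2.20093e+01] rms px 0.39
top tip-y [5.70900e-01 1.44000e-02 2.24899e+01] rms px 0.36
```

Run:
```python
from h import *
s=cam('scene');S=7;x0,y0=235,135
a=cv2.resize(s['color'][135:215,235:335,::-1],None,fx=S,fy=S,interpolation=cv2.INTER_CUBIC)
def out(z,col):
    q=[[.085,-.07],[.085,.07],[.07,.085],[-.07,.085],[-.085,.07],[-.085,-.07],[-.07,-.085],[.07,-.085]]
    P=R.from_euler('z',-22.2,degrees=True).apply([[*v,0] for v in q])+[.5718,.0145,z]
    u=(proj(s,P)-[x0,y0]+.5)*S
    cv2.polylines(a,[u.astype(np.int32)],True,col,1)
out(.130,(255,0,0));out(.118,(0,255,0))
t=np.linspace(0,6.28,60);u=(proj(s,np.c_[.572+.105*np.cos(t),.012+.105*np.sin(t),0*t+.118])-[x0,y0]+.5)*S
cv2.polylines(a,[u.astype(np.int32)],True,(0,0,255),1)
cv2.imwrite('pics/s5.png',a)
```

```text
(no output)
```

View pics/s5.png

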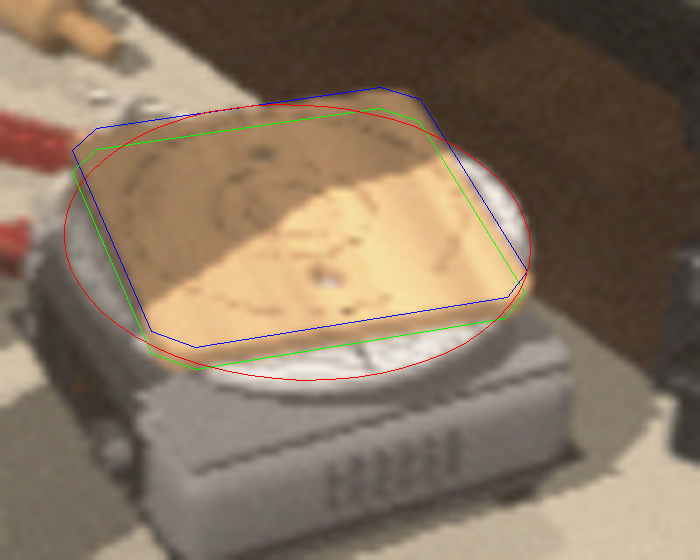

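The outline of a flat, seated bat matches the picture all round, within a few px of calibration offset, and the hole shows a bright pin top. So it is seated. Next I'll shut the fingers and turn the wheel clockwise by pushing the right side near its front corner.

```bash
python3 -m crank '[[0,0,0,0.11],[0,0,0,0.22],[0,0,0,0.33],[0,0,0,0.45],[0,0,0,0.57]]' -1 30 >/dev/null
python3 -m crank '[[0,0,0,0.1],[0,0,0,0.14],[0,0,0,0.14]]' >/dev/null
python3 go.py .464 -.084 .2 111.4
```

```text
need [ 2.812e-01 -3.897e-01 -1.000e-04] yaw 0.0208 | at [ 0.5716 -0.2433  0.1997] ang 110.15 F [ 0.6  0.1 -0.6] t 13.0 g -0.0
```

```bash
python3 -m crank '[[0.05,-0.08,0,0.02],[0.1,-0.16,0,0.02],[0.16,-0.24,0,0.02],[0.22,-0.32,0,0.02],[0.28,-0.39,0,0.02]]' >/dev/null
python3 -m crank '[[0,0,0,0],[0,0,0.06,0],[0,0,0.12,0],[0,0,0.153,0],[0,0,0.153,0]]' >/dev/null
python3 -m crank '[[0,0,0,0]]' >/dev/null
python3 go.py .4764 -.0503 .138 111.4
```

```text
need [ 0.0945 -0.0011  0.0028] yaw 0.0012 | at [ 0.4631 -0.0857  0.1392] ang 111.33 F [-0.2  0.1  0.8] t 13.9167 g 0.0
```

Now move 38 mm in to contact, followed by the arcs.

```bash
python3 -m crank '[[0.03,0,0.003,0],[0.06,0,0.003,0],[0.08,0,0.003,0],[0.09,0,0.003,0],[0.094,0,0.003,0]]' | grep -E 'pos|ft_force'
python3 -m crank '[[0.018,-0.024,0,0.1],[0.039,-0.045,0,0.2],[0.0615,-0.065,0,0.3],[0.086,-0.0815,0,0.4],[0.113,-0.096,0,0.5]]' | grep -E 'pos|ft_force'
python3 go.py .467 .067 .138 171.4
```

```text
position: [0.4774, -0.05, 0.1382]
ft_force: [-0.9, -0.9, 0.3]
position: [0.4566, 0.0039, 0.1379]
ft_force: [-3.8, -6.1, 4.4]
need [ 0.1179 -0.108  -0.0004] yaw 0.4922 | at [0.4566 0.0039 0.1379] ang 141.87 F [-3.8 -6.1  4.4] t 14.75 g 0.0
```

Contact force is about 7 N, as expected for the wheel's drag. Now the second arc.

```bash
python3 -m crank '[[0.018,-0.024,0,0.1],[0.039,-0.045,0,0.2],[0.0615,-0.065,0,0.3],[0.086,-0.0815,0,0.4],[0.113,-0.096,0,0.5]]' | grep -E 'pos|ft_force'
python3 -m crank '[[0,0,0,0],[0,0,0,0]]' | grep -E 'pos|ft_force'
python3 -m crank '[[-0.03,0,0,0],[-0.08,0,0,0],[-0.1,0,-0.05,0],[-0.1,0,-0.13,0],[-0.1,0,-0.2,0]]' | grep -E 'pos|ft_force'
python3 go.py .30 .25 .22 171.4
```

```text
position: [0.467, 0.0635, 0.1375]
ft_force: [-9.3, 0.4, 7.9]
position: [0.4687, 0.0637, 0.1377]
ft_force: [-1.7, 0.2, 0.1]
position: [0.429, 0.0561, 0.2192]
ft_force: [0.8, -0.3, 0.5]
need [-0.247  -0.5274 -0.0016] yaw -0.0009 | at [0.429  0.0561 0.2192] ang 171.45 F [ 0.8 -0.3  0.5] t 15.75 g 0.0
```

```bash
python3 -m crank '[[0,0.1,0,0],[0,0.2,0,0],[0,0.3,0,0],[0,0.4,0,0],[0,0.5,0,0]]' >/dev/null
python3 -m crank '[[0,0.1,0,0],[0,0.1,0,0],[0,0.1,0,0]]' | grep pos
python3 - <<'E'
from h import *; from meas import meas
t=cam('top');s=cam('scene');meas(t,.130)
a=cv2.resize(t['color'][115:205,190:290,::-1],(400,360),interpolation=cv2.INTER_CUBIC)
S=4;x0,y0=235,135
b=cv2.resize(s['color'][135:225,235:335,::-1],None,fx=S,fy=S,interpolation=cv2.INTER_CUBIC)
cv2.imwrite('pics/t6.png',np.hstack([a,b]))
E
```

```text
position: [0.4644, -0.1832, 0.2175]
bat ctr 573.5 12.8 size 172 169 ang -9.7 off n 1.1 p 1.3 area 3014
holes [(np.int32(812), array([566.7,  -6. ])), (np.int32(147), array([580.1, -53.3])), (np.int32(18), array([602.8,  82.4])), (np.int32(12), array([582.7,  79.5])), (np.int32(3), array([562.5,  49.2])), (np.int32(5), array([547.1,  40.4])), (np.int32(36), array([519.3,  65. ])), (np.int32(8), array([524.7,  37.4])), (np.int32(3), array([497.8,  72.1])), (np.int32(5), array([496.8,  33.2]))]
```

View pics/t6.png

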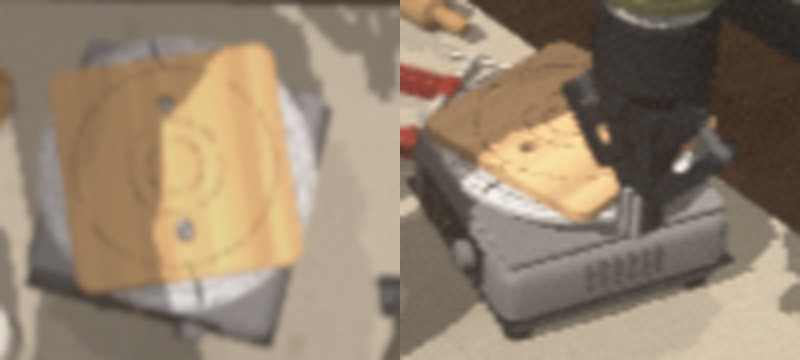

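The strokes, at (153,50) and (197,290), still line up with the holes at (165,103) and (184,230). Wheel and bat turned together by about 58°, and the arm is clear.

```bash
python3 -c "
from workcell import manip;print(manip.hand_in())"
```

```text
the job is handed in; nothing more can be done
None
```

The bat is seated flat on both pins, and pushing it turned the wheel about 58° clockwise. The fingers were clear of it before I handed the job in, at about 17 s of the 54 s allowed.

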